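# Change round the jar, shaker and box at the pantry scale

## Task

The sugar has been weighed and the jam is next: put the large jam jar on the kitchen scale, the sugar shaker away on the cabinet's pull-out tray, and the sandwich box on the serving board, lying lengthwise along it, each in the middle of its place. They stand in each other's places now, so use the empty cork mat to set one aside as you need. Keep all three upright, set them down gently, and leave the small jar, the oil bottle and the scoop where they are.

Things in the scene. Friction and masses are not known exactly. Their poses are not given: they have to be found in the camera images.
- jam_jar: large jam jar of clear glass with dark red jam and a brass twist cap; upright, round, 64 mm diameter from 4 mm to 64 mm above its foot, cap 56 mm diameter from 74 mm to its flat top at 90 mm, about 0.4 kg; origin at the centre of its underside, z up. At the start it stands on the serving board
- shaker: white ceramic sugar shaker with a domed steel top; upright, round, 62 mm diameter from 4 mm to 78 mm above its foot, then narrowing, steel top 58 mm diameter from 86 mm, top of the dome at 106 mm, about 0.35 kg; origin at the centre of its underside, z up. At the start it stands on the pan of the scale
- sandwich_box: slim closed yellow plastic sandwich box, 150 mm long along its y (155 mm over the white end clips), tub 58 mm wide along its x, lid rim 64 mm wide from 38 mm to 52 mm above its underside (lid top 54 mm), about 0.3 kg; origin at the centre of its underside, z up. At the start it lies on the pull-out tray, its length roughly across the tray
- scale: flat white digital kitchen scale, fixed, 165 x 150 mm, with a round steel pan of 124 mm diameter and a dark display strip at one edge; origin under the centre of the pan, at table height; z up; the pan's top is 24 mm above the origin. The display lies to its -x. The jam jar belongs here
- tray: wooden tray pulled out of the small white cabinet at the robot's left, fixed: 190 mm along its x (pulled out towards -x), 214 mm along its y, rim 8 mm thick rising 25 mm above the floor; origin at the centre of its underside, 18 mm above the table; floor 10 mm above the origin. The cabinet, 241 mm high, begins 105 mm from the tray's centre on its +x side. The shaker belongs here
- board: dark wooden rectangular serving board, fixed, 200 mm long along its y, 125 mm wide along its x, 14 mm thick; origin at the centre of its underside, z up, its top 14 mm above the origin. The sandwich box belongs here, its length along the board's length
- cork_mat: round cork mat, fixed, 170 mm diameter, 8 mm thick; origin at the centre of its underside, z up, its top 8 mm above the origin. Empty at the start: the free spot
- small_jar: bystander, to be left alone: small jam jar of the same kind, 44 mm diameter, 60 mm high; origin at the centre of its underside
- oil_bottle: bystander, to be left alone: green glass oil bottle, 60 mm diameter, 215 mm high; origin at the centre of its underside
- scoop: bystander, to be left alone: aluminium scoop lying on the table, half-round trough 85 mm long and 54 mm wide towards its +x, rod handle 15 mm thick and 85 mm long towards its -x; origin under the joint of trough and handle, at table height
Mind the look-alikes: they are no part of the job. Leave any turquoise look-alike of the shaker alone.

How it is judged:
By the outcome, as a careful person would: the job done as asked, in the order asked, and still so for the second after the job is handed in, with the robot touching nothing.
It also fails if it takes over 120 s, if anything falls off the work surface, if the arm or the gripper's body presses on something with over 40 N, if the wrist force passes 120 N, or if a joint passes its speed limit or range.

## Robot

A 7-joint arm with a two-finger parallel gripper is mounted at the origin on the work surface. World frame = base frame: x ahead of the robot, y to its left, z up, the work surface at z = 0. Lengths are in m, angles in rad, forces in N, time in s.
With the tool pointing down it reaches from about 0.4 to 0.85 m from the base axis. Payload 10.4 kg.
Tool frame: the origin (TCP) lies at the very end of the fingers, on their centre line; the grasp point (between the pads) lies 19 mm behind it; z points along the fingers, y is the line along which they close (so a half turn about z gives the same grasp; the last joint's range is limited). The gripper opens to 85 mm and grips with 20 to 120 N. Pads are 22 mm wide; open, the fingers measure 114 mm over their backs; the gripper's body (76 mm by 85 mm) begins 54 mm behind the grasp point. The pads swing forward as they close: fully open they stand 13 mm farther back than shut.
Start: joints at [-1.343, 0.332, -0.065, 1.46, 0.022, 1.35, -0.088], TCP at [0.155, 0.605, 0.208] pointing down, gripper open.
Joint ranges: [-2.6, 2.6], [-0.5, 2.12], [-1.47, 1.34], [0.16, 2.42], [-1.27, 4.41], [0.06, 2.06], [-2.6, 2.6]. Speed limits (rad/s): [2.22, 2.22, 2.79, 2.79, 3.14, 3.14, 3.14].

## Interface

Orientations are given as a unit quaternion [x, y, z, w].
In Python, from workcell import manip, vision, order gives the robot as it stands. The module is installed in compiled form; this text tells all that it offers.
- The arm moves only by the tool move_arm, never from a script. Its argument "motion" is a list of rows, each a list of 3 entries, a list of its own where there are three numbers: the shift along the tool's x, y, z scaled (see below), then the turn, a rotation vector about the tool's x, y, z scaled (see below), then the opening, from -1 (shut) to 1 (fully open). In form: [[[dx, dy, dz], [wx, wy, wz], hand], ...]. A call has 1 to 12 rows; each row shifts and turns the commanded pose from where the row before left it, along the tool's axes as they then stand; what a row does not reach is not made up. The controller multiplies each number of a shift by 0.75 m and each number of a turn by pi/4 rad. A row lasts 1/10 s, in which the tool goes at most 50 mm and 8.59 degrees, less where a joint would pass 70% of its speed; a pose out of reach is approached as far as the arm can. A call with a number of a shift or a turn outside -1 to 1 is refused whole. A call with a gripper value outside its range is refused whole. The fingers move at their own pace and stop on an object; "newtons" is the grip in N (left out, the last holds). Time passes only in rows, so rows that do not move let the fingers close. It gives the time, the measured TCP pose, the force, the opening and the grip force at its end, in the units of the state.
- manip.get_obs(): the state, without advancing time (a new reading comes with each control period).
- vision.camera(name): name is "scene" or "side" or "wrist"; returns a dict with "pixels" (480x640x3 uint8, red, green, blue), "fx", "fy", "cx", "cy" (pixels), "k1" (the pictures are not rectified: a ray, as slopes to the right and down, at radius r is drawn at 1 + k1 r^2 times it, then the intrinsics apply), "R" (3x3) and "t" (3): a world point X has camera coordinates R X + t. Camera axes: x right, y down, z forward; pixel columns grow to the right and rows downward; lengths in m; the calibration is good to about 2 mm. A picture is of the moment at which its call begins. There is no depth.
- order.hand_in(): hands the job in; it is judged then, once.
The state is a dict: "clock": time; "joint_pos": joint angles; "joint_velocities": joint speeds; "tau": joint torques, N m; "position": TCP position; "ee_rot": TCP orientation; "ft_force": force on the tool from outside, world axes, zero at the start; "torque": the same for the moment, N m; "grip_width": opening from 0.0 (shut) to 1.0 (fully open); "grasp_force": force on a finger pad.
Only numpy, scipy, OpenCV 4.12 (cv2) and the standard library are available. Lean on these libraries where they do the work, as an engineer would, in place of code of your own. Each camera call takes 0.05 s, during which the arm holds its last target. There are 200 camera calls.

## Working session

There is one attempt and no reset: what is moved stays moved. The work goes in short steps, Python scripts to look and compute and a tool call to move; the robot and the scene stay as the last step left them, time stands still between calls to the robot, and variables do not carry over. Pictures are saved under pics/ and viewed, at most 14 in all, crops included, and the job is handed in when it is done.

Besides the shell and the picture viewer there is one more tool, called after "Emit:" as name(argument=value, ...) on one line, values as JSON. move_arm: Moves the arm, as the interface text tells. Its arguments: {"type":"object","properties":{"motion":{"type":"array"},"newtons":{"type":"number"}},"required":["motion"]}

```bash
mkdir -p pics; cat > h.py <<'E'
import numpy as np, cv2
from scipy.spatial.transform import Rotation as Rn
from workcell import manip, vision, order
def snap(n,f):
    c=vision.camera(n); cv2.imwrite(f'pics/{f}.png',c['pixels'][:,:,::-1]); np.save(f'pics/{f}.npy',{k:v for k,v in c.items()},allow_pickle=True); return c
def load(f): return np.load(f'pics/{f}.npy',allow_pickle=True).item()
def ray(c,u,v):
    d=np.array([(u-c['cx'])/c['fx'],(v-c['cy'])/c['fy']]); s=d.copy()
    for _ in range(30): s=d/(1+c['k1']*(s@s))
    R=np.array(c['R']);t=np.array(c['t']); return -R.T@t, R.T@np.array([s[0],s[1],1])
def onz(c,u,v,z):
    o,d=ray(c,u,v); return o+d*(z-o[2])/d[2]
def proj(c,X):
    p=np.array(c['R'])@np.array(X)+np.array(c['t']); s=p[:2]/p[2]; s=s*(1+c['k1']*(s@s)); return np.array([c['fx']*s[0]+c['cx'],c['fy']*s[1]+c['cy']])
E
python3 - <<'E'
from h import *
print(manip.get_obs())
for n in ['scene','side','wrist']:
    c=snap(n,n); print(n,c['fx'],c['k1'],-np.array(c['R']).T@c['t'],np.array(c['R'])[2])
E
```

```text
{'clock': 0.0, 'joint_pos': array([-1.34257813,  0.33289059, -0.06466813,  1.46097083,  0.02159085,
        1.34989917, -0.08849219]), 'joint_velocities': array([-6.55167995e-04,  2.36000406e-04, -6.37822344e-04, -1.55549611e-03,
       -3.77125627e-04, -4.35254188e-05, -9.21951591e-04]), 'tau': array([-1.54591216e-03, -6.25444508e+01,  4.80538595e-02, -3.91611671e+01,
        1.60825427e-02,  9.89140099e-03,  2.71322847e-05]), 'position': array([0.1550411 , 0.60502773, 0.2073901 ]), 'ee_rot': array([ 1.25081941e-01,  9.92146141e-01, -7.34300751e-04, -5.69938649e-05]), 'ft_force': array([ 0.89332333,  0.41576788, -0.25488244]), 'torque': array([ 0.02125965,  0.05140839, -0.03161465]), 'grasp_force': 0.0, 'grip_width': 1.0043605159925066}
scene 476.74130323930126 -0.009579021345383718 [1.14012231 0.20371988 0.93188633] [-0.53257777 -0.19071696 -0.82461383]
side 495.4913677851804 -0.0723198800416417 [ 0.19753697 -0.8633814   0.76019727] [ 0.33443471  0.72526125 -0.60178862]
wrist 334.44649810899404 -0.05093847782396967 [0.07956532 0.6244521  0.37319648] [ 0.29564091 -0.0763835  -0.95224052]
```

View pics/scene.png

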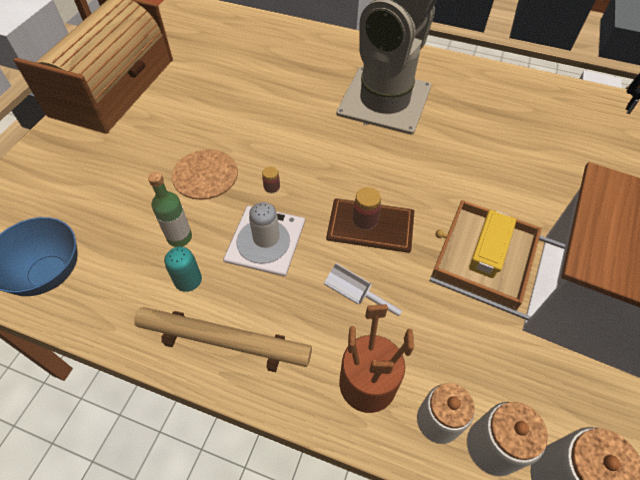

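View pics/side.png

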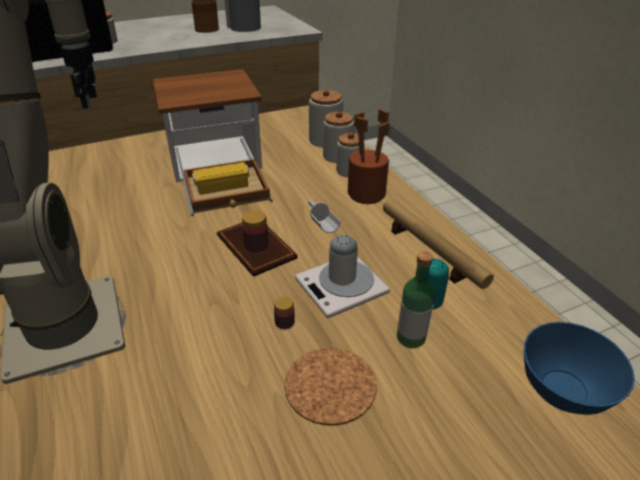

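The scene view shows the mat at (205,173), small jar (271,180), shaker on the scale (264,240), jam jar on the board (368,208), box in the tray (494,243), the scoop (355,288) and the turquoise look-alike (182,270). I'll enlarge crops for exact readings.

```bash
python3 - <<'E'
import cv2
a=cv2.imread('pics/scene.png'); 
cv2.imwrite('pics/c1.png',cv2.resize(a[140:300,145:345],None,fx=4,fy=4,interpolation=cv2.INTER_CUBIC)[:600])
cv2.imwrite('pics/c2.png',cv2.resize(a[170:330,320:560],None,fx=3.3333,fy=3.3333,interpolation=cv2.INTER_CUBIC))
E
```

```text
(no output)
```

View pics/c1.png

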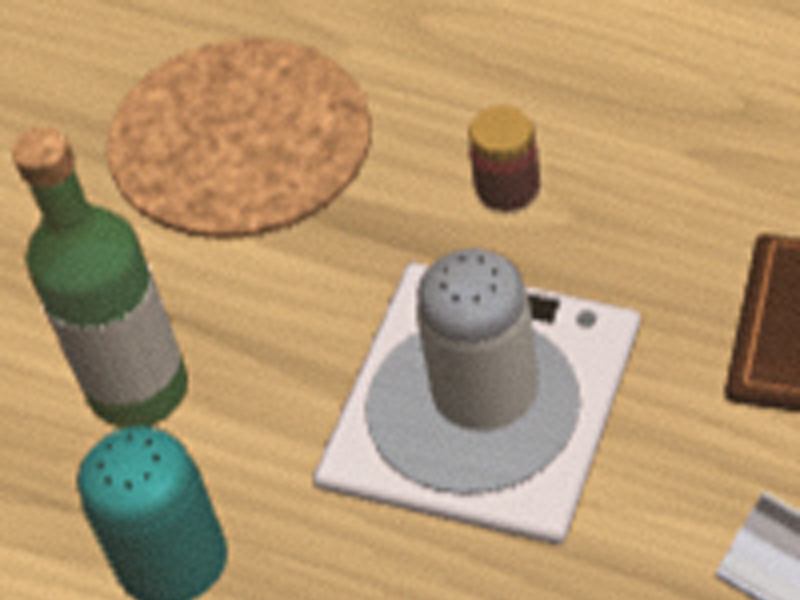

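View pics/c2.png

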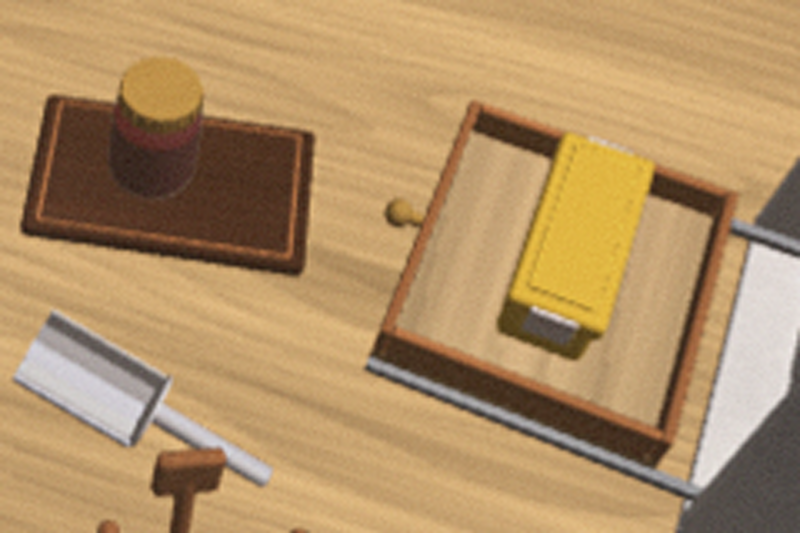

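The crops show these features (crop pixels):
- **c1:** mat centre (240,135), scale corners (410,264), (640,315), (563,541) and (316,485), pan edges 366 to 580 with its bottom at 492, dome (471,290).
- **c2:** jar cap centre (161,91), board corners (52,96), (314,132), (299,262) and (24,229), tray rim corners (475,101), (737,193), (668,440) and (380,333), box lid (568,135), (653,160), (604,333) and (511,296).

```bash
python3 - <<'E'
from h import *
np.set_printoptions(precision=4,suppress=True)
c=load('scene')
A=lambda p:(145+(p[0]+.5)/4-.5,140+(p[1]+.5)/4-.5)
B=lambda p:(320+(p[0]+.5)/3.3333-.5,170+(p[1]+.5)/3.3333-.5)
def quad(n,P,f,z):
    w=np.array([onz(c,*f(p),z)[:2] for p in P]); m=w.mean(0)
    print(n,'ctr',m,'edges',[round(float(np.linalg.norm(w[i]-w[i-3])),4) for i in range(4)],'ang',[round(float(np.degrees(np.arctan2(*(w[(i+1)%4]-w[i])[::-1]))),1) for i in range(4)]);
quad('scale',[(410,264),(640,315),(563,541),(316,485)],A,.018)
quad('board',[(52,96),(314,132),(299,262),(24,229)],B,.014)
quad('tray',[(475,101),(737,193),(668,440),(380,333)],B,.053)
quad('box',[(568,135),(653,160),(604,333),(511,296)],B,.082)
def circ(n,P,f,z):
    w=np.array([onz(c,*f(p),z)[:2] for p in P]); 
    s=np.linalg.lstsq(np.c_[2*w,np.ones(len(w))],(w**2).sum(1),rcond=None)[0]; print(n,s[:2],'r',np.sqrt(s[2]+s[:2]@s[:2]))
circ('mat',[(108,140),(371,130),(255,38),(225,231),(150,65),(340,200),(330,62)],A,.008)
circ('pan',[(366,402),(580,402),(473,492),(395,460),(550,465)],A,.024)
circ('cap',[(119,90),(204,90),(161,58),(161,124),(130,67),(193,67)],B,.104)
circ('smallcap',[(470,130),(535,130),(502,106),(503,157)],A,.060)
circ('dome@.11',[(419,290),(524,290),(471,249),],A,.115)
circ('shakerfoot',[(430,395),(537,395),(480,430),(455,421),(515,420)],A,.028)
print('bottle cork',onz(c,*A((43,152)),.215)[:2],'bottle foot',onz(c,*A((140,400)),.0)[:2])
for n,p in dict(tip1=(55,312),tip2=(133,444),j=(160,405),end=(268,480)).items(): print('scoop',n,onz(c,*B(p),.01)[:2])
print('spoon handle top',onz(c,376,312,.2),'rolling pin',[onz(c,*p,.06)[:2] for p in [(140,320),(308,350)]])
s=load('side')
for n,X in dict(cap=(0,0,0)).items(): pass
E
```

```text
scale ctr [ 0.5955 -0.122 ] edges [0.1457, 0.1608, 0.1446, 0.1629] ang [95.2, 5.9, -84.0, -173.7]
board ctr [0.4625 0.0944] edges [0.194, 0.1162, 0.1918, 0.1218] ang [100.6, 8.7, -77.7, -170.1]
tray ctr [0.4641 0.3631] edges [0.1847, 0.2098, 0.1844, 0.2138] ang [84.7, -5.9, -94.1, 174.2]
box ctr [0.4568 0.3664] edges [0.057, 0.1487, 0.0597, 0.1433] ang [88.8, -4.5, -96.5, 174.4]
mat [ 0.4556 -0.3572] r 0.08566812922961034
pan [ 0.603  -0.1228] r 0.0613123075089492
cap [0.4611 0.0782] r 0.028923296340431625
smallcap [ 0.4364 -0.1756] r 0.0204235111219579
dome@.11 [ 0.5917 -0.1214] r 0.02827607585148663
shakerfoot [ 0.5923 -0.1212] r 0.0316856992519965
bottle cork [ 0.6548 -0.3168] bottle foot [ 0.6581 -0.3167]
scoop tip1 [0.5959 0.0523]
scoop tip2 [0.6723 0.1319]
scoop j [0.6391 0.1399]
scoop end [0.6665 0.22  ]
spoon handle top [0.7754 0.1778 0.2   ] rolling pin [array([ 0.8862, -0.2603]), array([0.8276, 0.0736])]
```

The sizes fit, e.g. pan radius 61 mm and cap radius 29 mm. I'll check the model against the side camera with an overlay.

```bash
cat > ov.py <<'E'
from h import *
def rect(cx,cy,yaw,lx,ly,z):
    a=np.radians(yaw);ex=np.array([np.cos(a),np.sin(a)]);ey=np.array([-ex[1],ex[0]])
    P=[np.array([cx,cy])+sx*lx/2*ex+sy*ly/2*ey for sx,sy in[(1,1),(1,-1),(-1,-1),(-1,1)]]
    return [np.r_[P[i]*(1-t)+P[(i+1)%4]*t,z] for i in range(4) for t in np.linspace(0,1,20)]
def circ(cx,cy,r,z): return [np.array([cx+r*np.cos(t),cy+r*np.sin(t),z]) for t in np.linspace(0,2*np.pi,60)]
def over(f,out,shapes,x0,y0,x1,y1,s):
    c=load(f); a=cv2.resize(c['pixels'][y0:y1,x0:x1,::-1],None,fx=s,fy=s,interpolation=cv2.INTER_CUBIC)
    for S in shapes:
        q=np.array([(proj(c,X)-[x0,y0]+.5)*s-.5 for X in S]); cv2.polylines(a,[np.round(q).astype(int)],True,(255,0,255),1)
    cv2.imwrite(f'pics/{out}.png',a)
SH=[rect(.4625,.0944,10.5,.125,.2,.014),rect(.4641,.3631,85,.19,.214,.053),rect(.4568,.3664,84.5,.064,.15,.080),
 circ(.4556,-.3572,.085,.008),circ(.603,-.1228,.062,.024),circ(.4611,.0782,.028,.104),circ(.592,-.1213,.031,.028),circ(.592,-.1213,.029,.114),circ(.4364,-.1756,.022,.06)]
E
python3 - <<'E'
from ov import *
over('side','o1',SH,170,150,400,430,2.14)
over('scene','o2',SH,160,140,560,320,2)
E
```

```text
(no output)
```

View pics/o1.png

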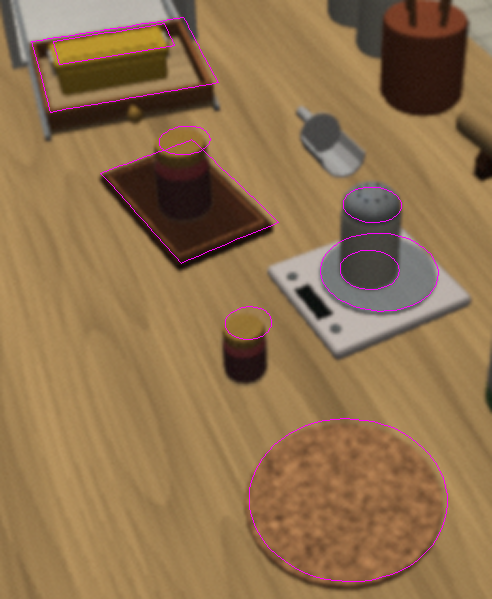

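View pics/o2.png

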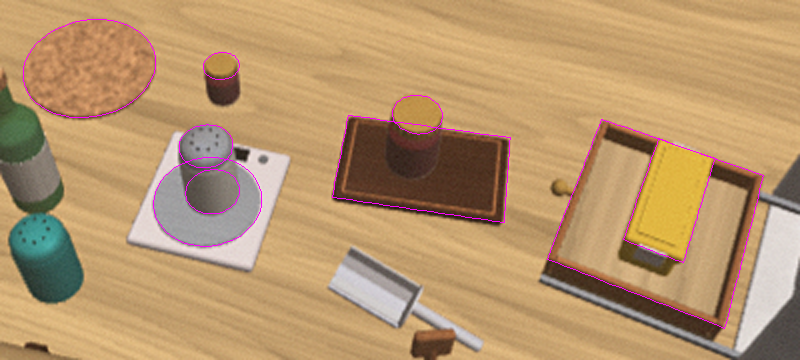

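Both views agree to about 2 mm. Next is the move planner.

```bash
cat > pl.py <<'E'
from h import *
import sys
def state():
    o=manip.get_obs(); Y=Rn.from_quat(o['ee_rot']).as_matrix(); return o,np.array(o['position']),Y
def plan(x,y,z,phi,n):
    """constant tool-frame row repeated n times to reach TCP x,y,z with tool y at phi deg, pointing down"""
    o,p,M=state(); T=Rn.from_euler('z',np.radians(phi)).as_matrix()@np.array([[0,1,0],[1,0,0],[0,0,-1.]])
    w=Rn.from_matrix(M.T@T).as_rotvec(); r=Rn.from_rotvec(w/n).as_matrix()
    S=np.zeros((3,3)); A=np.eye(3)
    for _ in range(n): S+=A; A=A@r
    d=np.linalg.solve(S,M.T@(np.array([x,y,z])-p))
    print(n,'x',np.round(d/.75,4).tolist(),np.round(w/n/(np.pi/4),4).tolist(),'mm/row %.1f deg/row %.1f'%(np.linalg.norm(d)*1e3,np.degrees(np.linalg.norm(w/n))))
    print('at',np.round(p,4),'phi %.1f'%np.degrees(np.arctan2(M[1,1],M[0,1])),'j',np.round(o['joint_pos'],2))
if __name__=='__main__': plan(*map(float,sys.argv[1:5]),phi=0,n=1) if 0 else plan(*[float(a) for a in sys.argv[1:5]],int(sys.argv[5]))
E
sed -i '/^if __name__/c if __name__=="__main__": a=sys.argv; plan(*[float(v) for v in a[1:6]],int(a[6]))' pl.py
python3 pl.py .592 -.121 .22 -11.6 24
```

```text
Traceback (most recent call last):
  File "pl.py", line 14, in <module>
    if __name__=="__main__": a=sys.argv; plan(*[float(v) for v in a[1:6]],int(a[6]))
                                                                              ~^^^
IndexError: list index out of range
```

```bash
sed -i 's/a\[1:6\]\],int(a\[6\])/a[1:5]],int(a[5])/' pl.py
python3 pl.py .30 .31 .27 75.6 8
```

```text
8 x [-0.0356, -0.0417, -0.0104] [-0.0002, 0.0, 0.0001] mm/row 41.8 deg/row 0.0
at [0.155  0.6052 0.2076] phi 75.6 j [-1.34  0.33 -0.06  1.46  0.02  1.35 -0.09]
```

Emit:
move_arm(motion=[[[-0.0356,-0.0417,-0.0104],[0,0,0],1],[[-0.0356,-0.0417,-0.0104],[0,0,0],1],[[-0.0356,-0.0417,-0.0104],[0,0,0],1],[[-0.0356,-0.0417,-0.0104],[0,0,0],1],[[-0.0356,-0.0417,-0.0104],[0,0,0],1],[[-0.0356,-0.0417,-0.0104],[0,0,0],1],[[-0.0356,-0.0417,-0.0104],[0,0,0],1],[[-0.0356,-0.0417,-0.0104],[0,0,0],1]])

```text
clock: 0.95
position: [0.3003, 0.3083, 0.2708]
ee_rot: [0.125, 0.992, 0.0, -0.0]
ft_force: [0.7, 0.6, -0.1]
grip_width: 0.999
grasp_force: 0.0
```

```bash
python3 pl.py .592 -.121 .22 -11.6 12
```

```text
12 x [-0.0636, -0.0016, 0.0056] [-0.0, -0.0, 0.1615] mm/row 47.9 deg/row 7.3
at [0.3003 0.3083 0.2708] phi 75.6 j [-1.05 -0.14  0.13  1.84  0.02  1.44  0.4 ]
```

Emit:
move_arm(motion=[[[-0.0636,-0.0016,0.0056],[0,0,0.1615],1],[[-0.0636,-0.0016,0.0056],[0,0,0.1615],1],[[-0.0636,-0.0016,0.0056],[0,0,0.1615],1],[[-0.0636,-0.0016,0.0056],[0,0,0.1615],1],[[-0.0636,-0.0016,0.0056],[0,0,0.1615],1],[[-0.0636,-0.0016,0.0056],[0,0,0.1615],1],[[-0.0636,-0.0016,0.0056],[0,0,0.1615],1],[[-0.0636,-0.0016,0.0056],[0,0,0.1615],1],[[-0.0636,-0.0016,0.0056],[0,0,0.1615],1],[[-0.0636,-0.0016,0.0056],[0,0,0.1615],1],[[-0.0636,-0.0016,0.0056],[0,0,0.1615],1],[[-0.0636,-0.0016,0.0056],[0,0,0.1615],1]])

```text
clock: 2.15
position: [0.5919, -0.121, 0.2197]
ee_rot: [0.776, 0.63, -0.0, 0.0]
ft_force: [0.1, 0.2, 0.1]
grip_width: 1.003
grasp_force: 0.0
```

```bash
python3 - <<'E'
from ov import *
snap('wrist','w1'); over('w1','w1o',SH,0,0,640,480,1.2)
E
python3 pl.py .592 -.121 .066 -11.6 6
```

```text
6 x [0.0024, 0.0002, 0.0341] [-0.0001, 0.001, -0.0048] mm/row 25.6 deg/row 0.2
at [ 0.589  -0.1311  0.2195] phi -12.9 j [-0.42  0.32  0.71  1.54 -0.21  1.36  0.08]
```

View pics/w1o.png

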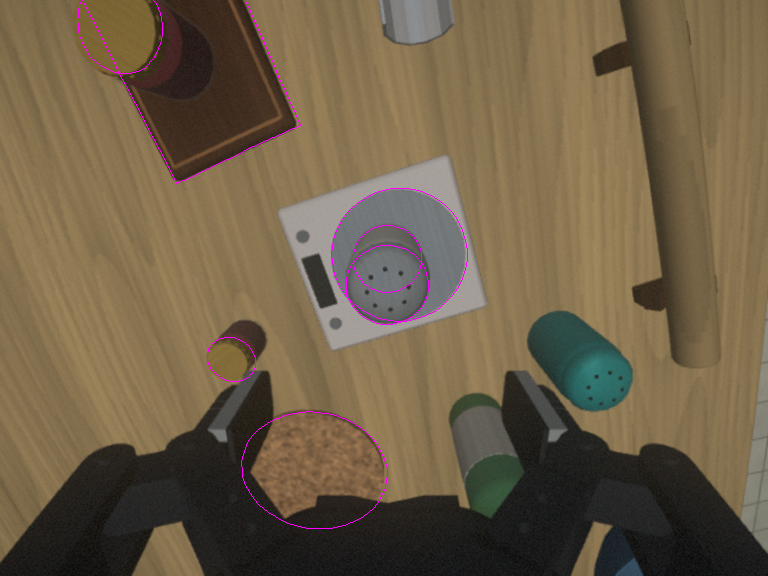

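The wrist view matches the model: shaker dome at (388,283), pan, mat and board outlines all line up. I'll let the arm settle and then descend.

Emit:
move_arm(motion=[[[0,0,0],[0,0,0],1],[[0,0,0],[0,0,0],1],[[0,0,0],[0,0,0],1]])

```text
clock: 2.5
position: [0.5922, -0.1175, 0.22]
ee_rot: [0.774, 0.633, 0.0, -0.0]
ft_force: [0.5, -0.6, 0.5]
grip_width: 0.998
grasp_force: 0.0
```

```bash
python3 pl.py .592 -.121 .066 -11.6 6
```

```text
6 x [-0.0008, 0.0001, 0.0342] [-0.0001, -0.0001, 0.0007] mm/row 25.7 deg/row 0.0
at [ 0.5922 -0.1175  0.22  ] phi -11.4 j [-0.43  0.32  0.7   1.54 -0.21  1.36  0.09]
```

Emit:
move_arm(motion=[[[0,0,0.03],[0,0,0],1],[[0,0,0.05],[0,0,0],1],[[0,0,0.05],[0,0,0],1],[[0,0,0.04],[0,0,0],1],[[0,0,0.025],[0,0,0],1],[[0,0,0.0103],[0,0,0],1],[[0,0,0],[0,0,0],1],[[0,0,0],[0,0,0],1],[[0,0,0],[0,0,0],1]])

```text
clock: 3.4
position: [0.5928, -0.1192, 0.0676]
ee_rot: [0.775, 0.632, 0.001, 0.001]
ft_force: [-0.5, -1.1, -0.5]
grip_width: 0.999
grasp_force: 0.0
```

```bash
python3 pl.py .592 -.121 .066 -11.6 1
```

```text
1 x [-0.0026, -0.0006, 0.0021] [0.0026, -0.0007, 0.001] mm/row 2.5 deg/row 0.1
at [ 0.5928 -0.1192  0.0676] phi -11.6 j [-0.38  0.46  0.64  1.71 -0.31  1.07  0.16]
```

Positioned well, so I'll close the gripper.

Emit:
move_arm(motion=[[[-0.0026,0,0.001],[0,0,0],0.3],[[0,0,0],[0,0,0],-1],[[0,0,0],[0,0,0],-1],[[0,0,0],[0,0,0],-1],[[0,0,0],[0,0,0],-1],[[0,0,0],[0,0,0],-1],[[0,0,0],[0,0,0],-1],[[0,0,0],[0,0,0],-1],[[0,0,0],[0,0,0],-1]], newtons=40)

```text
clock: 4.3
position: [0.592, -0.1216, 0.0664]
ee_rot: [0.775, 0.632, 0.001, 0.0]
ft_force: [-0.6, -0.8, 5.9]
grip_width: 0.702
grasp_force: 42.3
```

Emit:
move_arm(motion=[[[0,0,-0.01],[0,0,0],-1],[[0,0,-0.025],[0,0,0],-1],[[0,0,-0.035],[0,0,0],-1],[[0,0,-0.035],[0,0,0],-1],[[0,0,-0.025],[0,0,0],-1],[[0,0,-0.01],[0,0,0],-1],[[0,0,0],[0,0,0],-1]])

```text
clock: 5.0
position: [0.5918, -0.1212, 0.1712]
ee_rot: [0.775, 0.632, 0.001, 0.0]
ft_force: [0.1, -0.3, -3.5]
grip_width: 0.699
grasp_force: 44.4
```

```bash
python3 pl.py .4556 -.3572 .17 -38 10
```

```text
10 x [-0.0364, -0.0042, 0.0001] [0.0001, -0.0001, 0.0587] mm/row 27.5 deg/row 2.6
at [ 0.5918 -0.1212  0.1712] phi -11.6 j [-0.42  0.36  0.69  1.6  -0.23  1.27  0.11]
```

Emit:
move_arm(motion=[[[-0.0182,-0.0021,0],[0,0,0.0294],-1],[[-0.0364,-0.0042,0],[0,0,0.0587],-1],[[-0.0364,-0.0042,0],[0,0,0.0587],-1],[[-0.0364,-0.0042,0],[0,0,0.0587],-1],[[-0.0364,-0.0042,0],[0,0,0.0587],-1],[[-0.0364,-0.0042,0],[0,0,0.0587],-1],[[-0.0364,-0.0042,0],[0,0,0.0587],-1],[[-0.0364,-0.0042,0],[0,0,0.0587],-1],[[-0.0364,-0.0042,0],[0,0,0.0587],-1],[[-0.0364,-0.0042,0],[0,0,0.0587],-1],[[-0.0182,-0.0021,0],[0,0,0.0294],-1],[[0,0,0],[0,0,0],-1]])

```text
clock: 6.2
position: [0.4528, -0.3589, 0.1706]
ee_rot: [0.9, 0.436, -0.0, 0.0]
ft_force: [1.0, 0.0, -3.1]
grip_width: 0.699
grasp_force: 44.4
```

Emit:
move_arm(motion=[[[0,0,0.015],[0,0,0],-1],[[0,0,0.03],[0,0,0],-1],[[0,0,0.03],[0,0,0],-1],[[0,0,0.03],[0,0,0],-1],[[0,0,0.02],[0,0,0],-1],[[0,0,0.01],[0,0,0],-1],[[0,0,0],[0,0,0],-1],[[0,0,0],[0,0,0],-1]])

```text
clock: 7.0
position: [0.4554, -0.357, 0.0698]
ee_rot: [0.899, 0.439, 0.0, 0.0]
ft_force: [0.4, 0.0, -2.1]
grip_width: 0.697
grasp_force: 44.4
```

```bash
python3 pl.py .4556 -.3572 .0505 -38 1
```

```text
1 x [-0.0, 0.0004, 0.0258] [0.001, -0.0002, 0.0004] mm/row 19.3 deg/row 0.1
at [ 0.4554 -0.357   0.0698] phi -38.0 j [-0.07  0.45  0.82  1.78 -0.37  1.07  0.22]
```

Emit:
move_arm(motion=[[[0,0,0.009],[0,0,0],-1],[[0,0,0.008],[0,0,0],-1],[[0,0,0.004],[0,0,0],-1],[[0,0,0.002],[0,0,0],-1],[[0,0,0.0013],[0,0,0],-1],[[0,0,0.0013],[0,0,0],-1],[[0,0,0],[0,0,0],-1]])

```text
clock: 7.7
position: [0.4549, -0.3569, 0.0505]
ee_rot: [0.899, 0.438, 0.0, -0.0]
ft_force: [-0.7, 1.6, 3.4]
grip_width: 0.7
grasp_force: 44.9
```

Emit:
move_arm(motion=[[[0,0,0.0003],[0,0,0],-1],[[0,0,0],[0,0,0],0.45],[[0,0,0],[0,0,0],0.6],[[0,0,0],[0,0,0],0.8],[[0,0,0],[0,0,0],1],[[0,0,0],[0,0,0],1],[[0,0,0],[0,0,0],1],[[0,0,-0.01],[0,0,0],1],[[0,0,-0.03],[0,0,0],1],[[0,0,-0.05],[0,0,0],1],[[0,0,-0.05],[0,0,0],1],[[0,0,-0.05],[0,0,0],1]])

```text
clock: 8.9
position: [0.4545, -0.3569, 0.1943]
ee_rot: [0.899, 0.438, 0.0, 0.0]
ft_force: [0.7, 0.3, -0.0]
grip_width: 0.997
grasp_force: 0.0
```

```bash
python3 - <<'E'
from ov import *
snap('wrist','w2'); over('w2','w2o',[circ(.4556,-.3572,.085,.008),circ(.4556,-.3572,.031,.078)],0,0,640,480,1)
E
python3 pl.py .461 .078 .20 9 12
```

```text
12 x [0.048, -0.0137, -0.0] [0.0008, 0.0002, -0.0871] mm/row 37.5 deg/row 3.9
at [ 0.4564 -0.359   0.2004] phi -38.1 j [-0.14  0.31  0.89  1.64 -0.25  1.31  0.13]
```

View pics/w2o.png

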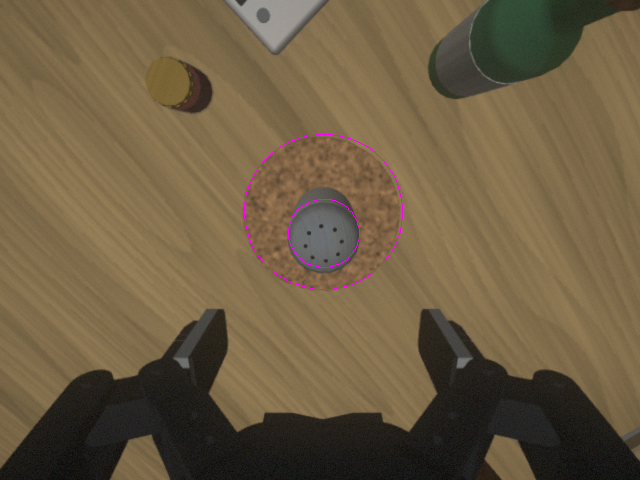

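The shaker stands upright in the middle of the mat, at (323,230). Next is the jam jar.

Emit:
move_arm(motion=[[[0.024,-0.0069,0],[0,0,-0.0436],1],[[0.048,-0.0137,0],[0,0,-0.0871],1],[[0.048,-0.0137,0],[0,0,-0.0871],1],[[0.048,-0.0137,0],[0,0,-0.0871],1],[[0.048,-0.0137,0],[0,0,-0.0871],1],[[0.048,-0.0137,0],[0,0,-0.0871],1],[[0.048,-0.0137,0],[0,0,-0.0871],1],[[0.048,-0.0137,0],[0,0,-0.0871],1],[[0.048,-0.0137,0],[0,0,-0.0871],1],[[0.048,-0.0137,0],[0,0,-0.0871],1],[[0.048,-0.0137,0],[0,0,-0.0871],1],[[0.048,-0.0137,0],[0,0,-0.0871],1]])

```text
clock: 10.15
position: [0.4651, 0.0641, 0.1927]
ee_rot: [0.661, 0.75, 0.0, 0.0]
ft_force: [0.1, 0.2, 0.1]
grip_width: 1.001
grasp_force: 0.0
```

Emit:
move_arm(motion=[[[0.024,-0.0069,0],[0,0,-0.0436],1],[[0,0,0],[0,0,0],1],[[0,0,0],[0,0,0],1],[[0,0,0],[0,0,0],1]])

```text
clock: 10.55
position: [0.4586, 0.0785, 0.1924]
ee_rot: [0.65, 0.76, 0.0, 0.0]
ft_force: [0.5, -0.4, -0.3]
grip_width: 1.003
grasp_force: 0.0
```

```bash
python3 - <<'E'
from ov import *
snap('wrist','w3'); over('w3','w3o',SH[:3]+[SH[4],SH[5],circ(.4611,.0782,.032,.018)],0,0,640,480,1)
E
python3 pl.py .461 .078 .039 9 1
```

```text
1 x [-0.0012, 0.0031, 0.2045] [0.0003, 0.0001, -0.0029] mm/row 153.4 deg/row 0.1
at [0.4585 0.0786 0.1924] phi 8.9 j [-0.76 -0.04  0.49  1.91  0.02  1.26 -0.12]
```

View pics/w3o.png

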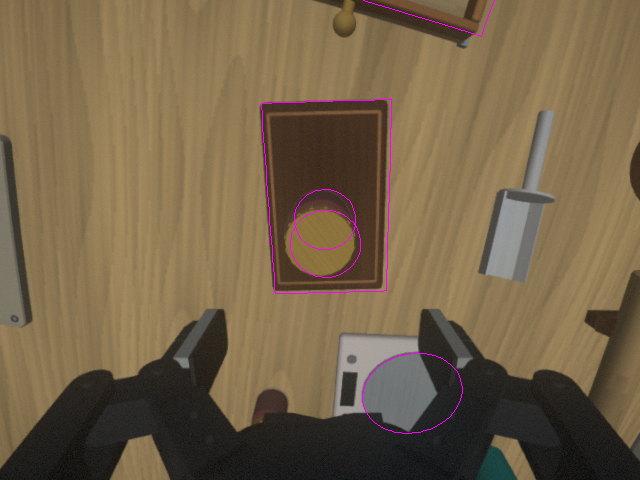

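Here the cap centre is at (320,243), against a prediction of (325.5,243.5), and the board edges are within 2 px. I'll recompute the jar and board positions from this view.

```bash
python3 - <<'E'
from h import *
c=load('w3'); print(onz(c,320,243,.104),onz(c,325.5,243.5,.104))
w=np.array([onz(c,*p,.014)[:2] for p in [(262,103),(388,100),(385,290),(275,291)]])
print(w.mean(0),[np.linalg.norm(w[i]-w[i-1]).round(4) for i in range(4)],[np.degrees(np.arctan2(*(w[i]-w[i-1])[::-1])).round(1) for i in range(4)])
E
```

```text
[0.45683808 0.078666   0.104     ] [0.46121991 0.07893057 0.104     ]
[0.46174926 0.09495833] [np.float64(0.1971), np.float64(0.1207), np.float64(0.1987), np.float64(0.1242)] [np.float64(100.1), np.float64(10.2), np.float64(-78.8), np.float64(-170.6)]
```

Emit:
move_arm(motion=[[[0,0,0.03],[0,0,0],1],[[0,0,0.05],[0,0,0],1],[[0,0,0.05],[0,0,0],1],[[0,0,0.04],[0,0,0],1],[[0,0,0.024],[0,0,0],1],[[0,0,0.0103],[0,0,0],1],[[0,0,0],[0,0,0],1],[[0,0,0],[0,0,0],1],[[0,0,0],[0,0,0],0.5],[[0,0,0],[0,0,0],0.4],[[0,0,0],[0,0,0],-1],[[0,0,0],[0,0,0],-1]])

```text
clock: 11.8
position: [0.4583, 0.0802, 0.0402]
ee_rot: [0.649, 0.761, 0.0, -0.0]
ft_force: [-4.2, -1.1, 10.8]
grip_width: 0.725
grasp_force: 41.6
```

Emit:
move_arm(motion=[[[0,0,0],[0,0,0],-1],[[0,0,0],[0,0,0],-1],[[0,0,0],[0,0,0],-1]])

```text
clock: 12.1
position: [0.4583, 0.0802, 0.0402]
ee_rot: [0.649, 0.761, 0.0, -0.0]
ft_force: [-4.8, -2.3, 9.9]
grip_width: 0.727
grasp_force: 41.6
```

Emit:
move_arm(motion=[[[0,0,-0.008],[0,0,0],-1],[[0,0,-0.022],[0,0,0],-1],[[0,0,-0.03],[0,0,0],-1],[[0,0,-0.03],[0,0,0],-1],[[0,0,-0.022],[0,0,0],-1],[[0,0,-0.008],[0,0,0],-1],[[0,0,0],[0,0,0],-1],[[0,0,0],[0,0,0],-1]])

```text
clock: 12.9
position: [0.4575, 0.0799, 0.1283]
ee_rot: [0.649, 0.761, -0.0, -0.0]
ft_force: [0.1, -1.0, -4.7]
grip_width: 0.722
grasp_force: 46.1
```

```bash
python3 pl.py .603 -.1226 .13 -11.5 8
```

```text
8 x [-0.034, 0.0243, -0.0003] [-0.0002, 0.0, 0.0571] mm/row 31.3 deg/row 2.6
at [0.4575 0.0799 0.1283] phi 9.0 j [-0.76  0.03  0.5   1.99 -0.02  1.12 -0.09]
```

Emit:
move_arm(motion=[[[-0.017,0.0122,0],[0,0,0.0286],-1],[[-0.034,0.0243,0],[0,0,0.0571],-1],[[-0.034,0.0243,0],[0,0,0.0571],-1],[[-0.034,0.0243,0],[0,0,0.0571],-1],[[-0.034,0.0243,0],[0,0,0.0571],-1],[[-0.034,0.0243,0],[0,0,0.0571],-1],[[-0.034,0.0243,0],[0,0,0.0571],-1],[[-0.034,0.0243,0],[0,0,0.0571],-1],[[-0.017,0.0122,0],[0,0,0.0286],-1],[[0,0,0],[0,0,0],-1],[[0,0,0],[0,0,0],-1],[[0,0,0],[0,0,0],-1]])

```text
clock: 14.1
position: [0.6028, -0.1217, 0.1286]
ee_rot: [0.774, 0.633, -0.0, -0.001]
ft_force: [-1.0, 0.9, -4.5]
grip_width: 0.721
grasp_force: 46.1
```

```bash
python3 pl.py .603 -.1215 .0515 -11.5 1
```

```text
1 x [0.0002, 0.0003, 0.1028] [-0.0012, -0.0009, 0.0017] mm/row 77.1 deg/row 0.1
at [ 0.6028 -0.1217  0.1286] phi -11.4 j [-0.4   0.42  0.68  1.62 -0.28  1.2   0.14]
```

Emit:
move_arm(motion=[[[0,0,0.012],[0,0,0],-1],[[0,0,0.025],[0,0,0],-1],[[0,0,0.025],[0,0,0],-1],[[0,0,0.018],[0,0,0],-1],[[0,0,0.01],[0,0,0],-1],[[0,0,0.006],[0,0,0],-1],[[0,0,0.003],[0,0,0],-1],[[0,0,0.0015],[0,0,0],-1],[[0,0,0.0013],[0,0,0],-1],[[0,0,0.0013],[0,0,0],-1],[[0,0,0],[0,0,0],-1],[[0,0,0],[0,0,0],-1]])

```text
clock: 15.3
position: [0.6031, -0.123, 0.0519]
ee_rot: [0.775, 0.633, 0.0, 0.0]
ft_force: [0.2, 0.2, -3.7]
grip_width: 0.724
grasp_force: 46.1
```

Emit:
move_arm(motion=[[[0,0,0.0013],[0,0,0],-1],[[0,0,0],[0,0,0],-1],[[0,0,0],[0,0,0],-1]])

```text
clock: 15.6
position: [0.603, -0.123, 0.0507]
ee_rot: [0.775, 0.633, 0.0, -0.0]
ft_force: [0.2, 0.2, -4.6]
grip_width: 0.727
grasp_force: 46.1
```

Emit:
move_arm(motion=[[[0,0,0.001],[0,0,0],-1],[[0,0,0],[0,0,0],-1],[[0,0,0],[0,0,0],-1]])

```text
clock: 15.9
position: [0.6032, -0.123, 0.0504]
ee_rot: [0.775, 0.633, 0.0, 0.0]
ft_force: [-2.4, 0.8, 2.7]
grip_width: 0.721
grasp_force: 46.8
```

Contact. I'll release and lift.

Emit:
move_arm(motion=[[[0,0,0.0002],[0,0,0],-1],[[0,0,0],[0,0,0],0.5],[[0,0,0],[0,0,0],0.65],[[0,0,0],[0,0,0],0.8],[[0,0,0],[0,0,0],1],[[0,0,0],[0,0,0],1],[[0,0,0],[0,0,0],1],[[0,0,-0.01],[0,0,0],1],[[0,0,-0.04],[0,0,0],1],[[0,0,-0.06],[0,0,0],1],[[0,0,-0.06],[0,0,0],1],[[0,0,-0.03],[0,0,0],1]])

```text
clock: 17.1
position: [0.6042, -0.1238, 0.2047]
ee_rot: [0.775, 0.632, 0.002, 0.002]
ft_force: [0.2, -0.4, 0.1]
grip_width: 1.004
grasp_force: 0.0
```

Emit:
move_arm(motion=[[[0,0,0],[0,0,0],1],[[0,0,0],[0,0,0],1]])

```text
clock: 17.3
position: [0.6032, -0.123, 0.2003]
ee_rot: [0.774, 0.633, 0.0, 0.0]
ft_force: [0.2, -0.6, -0.8]
grip_width: 0.994
grasp_force: 0.0
```

```bash
python3 - <<'E'
from ov import *
snap('wrist','w4'); over('w4','w4o',[circ(.603,-.1228,.062,.024),circ(.603,-.1228,.028,.114)],120,60,520,360,2)
E
python3 pl.py .4568 .3664 .2 84.7 14
```

```text
14 x [0.0525, 0.0156, -0.0001] [-0.0, -0.0001, -0.1527] mm/row 41.1 deg/row 6.9
at [ 0.6027 -0.1228  0.1994] phi -11.5 j [-0.42  0.37  0.7   1.53 -0.24  1.33  0.11]
```

View pics/w4o.png

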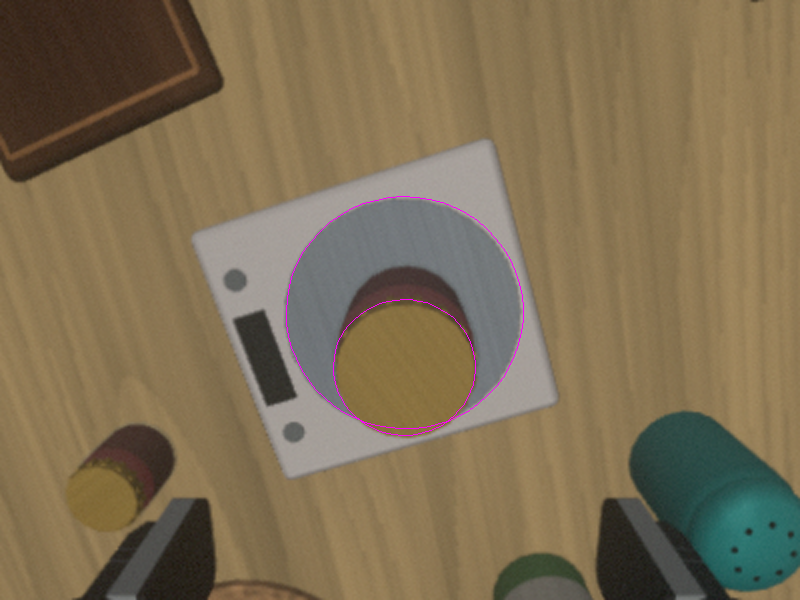

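The jar stands upright and centred, with its cap at (406,370) in the crop. Next is the box.

```bash
python3 pl.py .46 .17 .22 -11.5 8
```

```text
8 x [0.0431, -0.033, -0.0034] [-0.0001, -0.0, -0.0001] mm/row 40.8 deg/row 0.0
at [ 0.6027 -0.1228  0.1994] phi -11.5 j [-0.42  0.37  0.7   1.53 -0.24  1.33  0.11]
```

Emit:
move_arm(motion=[[[0.0216,-0.0165,-0.0034],[0,0,0],1],[[0.0431,-0.033,-0.0034],[0,0,0],1],[[0.0431,-0.033,-0.0034],[0,0,0],1],[[0.0431,-0.033,-0.0034],[0,0,0],1],[[0.0431,-0.033,-0.0034],[0,0,0],1],[[0.0431,-0.033,-0.0034],[0,0,0],1],[[0.0431,-0.033,-0.0034],[0,0,0],1],[[0.0431,-0.033,-0.0034],[0,0,0],1],[[0.0216,-0.0165,0],[0,0,0],1],[[0,0,0],[0,0,0],1],[[0,0,0],[0,0,0],1]])

```text
clock: 18.45
position: [0.4603, 0.1697, 0.2194]
ee_rot: [0.774, 0.633, -0.001, 0.0]
ft_force: [-0.0, -0.3, 0.4]
grip_width: 0.998
grasp_force: 0.0
```

```bash
python3 pl.py .4568 .3664 .2 84.7 12; python3 - <<'E'
from ov import *
snap('wrist','w5'); over('w5','w5o',SH[:3],0,0,640,480,1.2)
E
```

```text
12 x [0.021, 0.0129, 0.0021] [-0.0002, 0.0, -0.1781] mm/row 18.5 deg/row 8.0
at [0.4603 0.1697 0.2194] phi -11.5 j [-0.93  0.01  0.49  1.81 -0.    1.32 -0.64]
```

View pics/w5o.png

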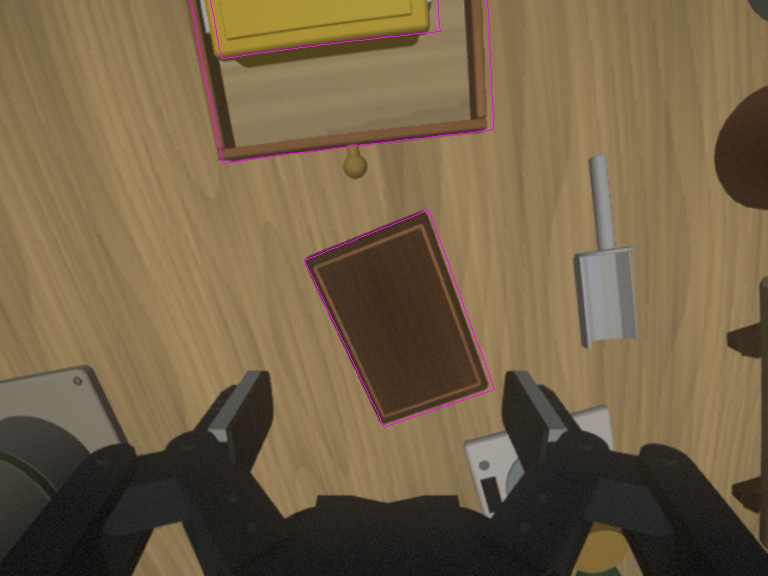

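The board is clear and matches (corners (305,261), (427,211), (494,389) and (384,427)). The box seems a few mm further toward −x than predicted, so I'll measure it from above by colour.

Emit:
move_arm(motion=[[[0.021,0.0129,0],[0,0,-0.1781],1],[[0.021,0.0129,0],[0,0,-0.1781],1],[[0.021,0.0129,0],[0,0,-0.1781],1],[[0.021,0.0129,0],[0,0,-0.1781],1],[[0.021,0.0129,0],[0,0,-0.1781],1],[[0.021,0.0129,0],[0,0,-0.1781],1],[[0.021,0.0129,0],[0,0,-0.1781],1],[[0.021,0.0129,0],[0,0,-0.1781],1],[[0.021,0.0129,0],[0,0,-0.1781],1],[[0.021,0.0129,0],[0,0,-0.1781],1],[[0.021,0.0129,0],[0,0,-0.1781],1],[[0.021,0.0129,0],[0,0,-0.1781],1]])

```text
clock: 19.7
position: [0.458, 0.366, 0.2196]
ee_rot: [0.045, 0.999, -0.001, -0.0]
ft_force: [0.7, 0.2, -0.3]
grip_width: 1.003
grasp_force: 0.0
```

Emit:
move_arm(motion=[[[0,0,0],[0,0,0],1],[[0,0,0],[0,0,0],1],[[0,0,0],[0,0,0],1]])

```text
clock: 20.0
position: [0.4586, 0.3652, 0.2201]
ee_rot: [0.049, 0.999, -0.0, 0.0]
ft_force: [0.4, -0.2, -0.1]
grip_width: 0.999
grasp_force: 0.0
```

```bash
cat > box.py <<'E'
from ov import *
def box(f,z,out=None,shapes=[]):
    c=load(f); hsv=cv2.cvtColor(c['pixels'],cv2.COLOR_RGB2HSV)
    m=((hsv[...,0]>20)&(hsv[...,0]<32)&(hsv[...,1]>150)).astype(np.uint8)
    n,l,st,_=cv2.connectedComponentsWithStats(m); k=1+st[1:,4].argmax(); print(st[k])
    cn=max(cv2.findContours((l==k).astype(np.uint8),0,1)[0],key=cv2.contourArea)[:,0]
    w=np.array([onz(c,*p,z)[:2] for p in cn]); r=cv2.minAreaRect((w*1e4).astype(np.float32)); print('world rect c',np.array(r[0])/1e4,'size',np.array(r[1])/1e4,'ang',r[2])
E
python3 - <<'E'
from box import *
snap('wrist','w6'); box('w6',.080); over('w6','w6o',SH[1:3],0,0,640,480,1.2)
E
python3 pl.py .45 .3664 .2 84.7 1
```

```text
[  290   136    71   155 10272]
world rect c [0.45018003 0.36832   ] size [0.06243082 0.14732324] ang 84.8980712890625
1 x [0.0114, 0.0003, 0.0269] [-0.0007, 0.0004, -0.0068] mm/row 21.9 deg/row 0.3
at [0.4585 0.3653 0.2202] phi 84.4 j [-0.97  0.24  0.26  1.57 -0.06  1.35  0.77]
```

View pics/w6o.png

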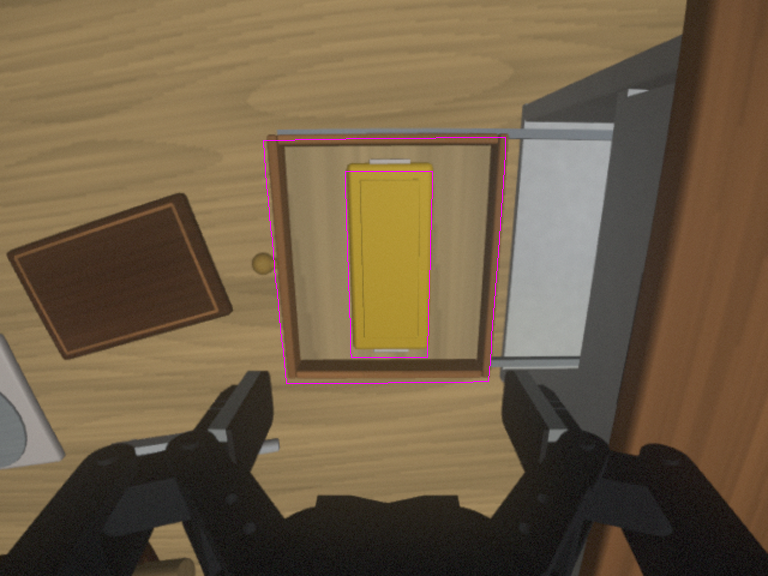

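The box is at (391,256) and the tray rim corners are (267,136), (507,135), (491,378) and (287,381).

```bash
python3 - <<'E'
from h import *
c=load('w6')
w=np.array([onz(c,*(np.array(p)/1.2),.053)[:2] for p in [(267,136),(507,135),(491,378),(287,381)]])
print(w.mean(0),[np.linalg.norm(w[i]-w[i-1]).round(4) for i in range(4)],[np.degrees(np.arctan2(*(w[i]-w[i-1])[::-1])).round(1) for i in range(4)])
E
python3 pl.py .450 .368 .05 84.9 1;
```

```text
[0.46179874 0.36557694] [np.float64(0.2148), np.float64(0.1873), np.float64(0.2124), np.float64(0.1913)] [np.float64(174.3), np.float64(84.6), np.float64(-4.6), np.float64(-94.7)]
1 x [0.0117, 0.0026, 0.2269] [-0.0007, 0.0004, -0.0112] mm/row 170.4 deg/row 0.5
at [0.4585 0.3653 0.2202] phi 84.4 j [-0.97  0.24  0.26  1.57 -0.06  1.35  0.77]
```

Emit:
move_arm(motion=[[[0.0059,0.0013,0.03],[0,0,-0.0056],1],[[0.0058,0.0013,0.05],[0,0,-0.0056],1],[[0,0,0.05],[0,0,0],1],[[0,0,0.045],[0,0,0],1],[[0,0,0.03],[0,0,0],1],[[0,0,0.016],[0,0,0],1],[[0,0,0.0059],[0,0,0],1],[[0,0,0],[0,0,0],1],[[0,0,0],[0,0,0],1]])

```text
clock: 20.95
position: [0.4496, 0.37, 0.0514]
ee_rot: [0.043, 0.999, 0.001, 0.001]
ft_force: [-0.6, 0.1, -0.2]
grip_width: 1.001
grasp_force: 0.0
```

Emit:
move_arm(motion=[[[0,0,0],[0,0,0],0.5],[[0,0,0],[0,0,0],0.4],[[0,0,0],[0,0,0],-1],[[0,0,0],[0,0,0],-1],[[0,0,0],[0,0,0],-1],[[0,0,0],[0,0,0],-1],[[0,0,0],[0,0,0],-1]])

```text
clock: 21.65
position: [0.4522, 0.3759, 0.0573]
ee_rot: [0.041, 0.999, 0.006, 0.004]
ft_force: [-3.0, 6.4, 38.0]
grip_width: 0.433
grasp_force: 42.4
```

The opening (37 mm) is too small for the box and the arm is being pushed up, so I'll look with all cameras in one composite.

```bash
python3 - <<'E'
from h import *
a=snap('scene','s7');b=snap('side','d7');w=snap('wrist','w7')
f=lambda c,x0,y0,x1,y1,W,H:cv2.resize(c['pixels'][y0:y1,x0:x1,::-1],(W,H),interpolation=cv2.INTER_CUBIC)
A=f(a,420,120,580,330,400,525)[:600]; B=f(b,150,110,290,220,400,300); C=f(w,0,0,640,480,400,300)
im=np.zeros((600,800,3),np.uint8); im[:525,:400]=A; im[:300,400:]=B; im[300:,400:]=C
cv2.imwrite('pics/x7.png',im); print(manip.get_obs())
E
```

```text
{'clock': 21.8, 'joint_pos': array([-0.96161238,  0.37160241,  0.23164662,  1.75702653, -0.10189748,
        1.0095516 ,  0.79676148]), 'joint_velocities': array([ 0.00191503, -0.00113162, -0.00143422,  0.00031789,  0.00061854,
        0.00104798, -0.00107815]), 'tau': array([ 4.34662476e+00, -3.75073028e+01,  6.59287691e+00, -1.76390147e+01,
        1.12442516e+00, -3.46344640e-02, -3.64418970e-01]), 'position': array([0.452161  , 0.37590383, 0.0572434 ]), 'ee_rot': array([0.04092567, 0.99913393, 0.00620628, 0.00423705]), 'ft_force': array([-2.42371192,  6.1271188 , 38.06622574]), 'torque': array([0.39298984, 0.69963843, 0.36234766]), 'grasp_force': 42.3776634564274, 'grip_width': 0.4336100132057618}
```

View pics/x7.png

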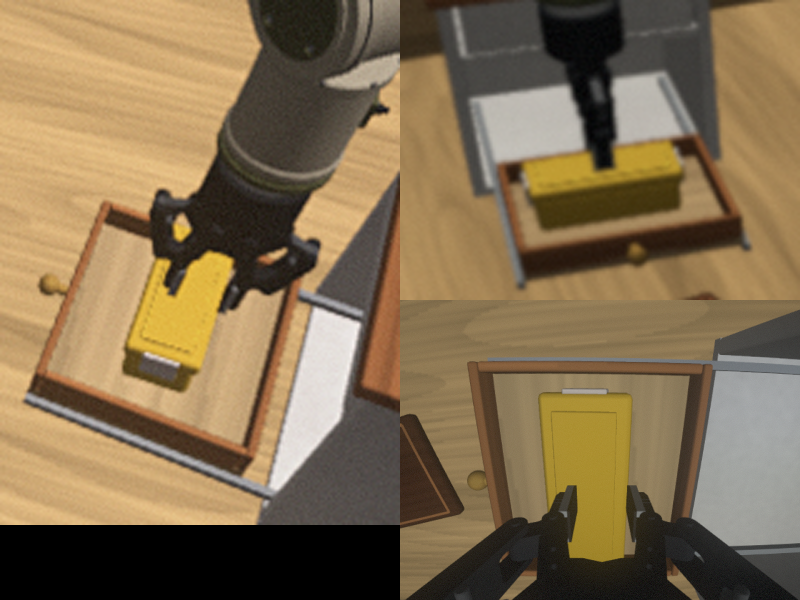

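```bash
python3 - <<'E'
from h import *
from box import box
a=load('s7');b=load('d7');w=load('w7'); o=manip.get_obs(); p=np.array(o['position']); M=Rn.from_quat(o['ee_rot']).as_matrix()
print(np.degrees(Rn.from_matrix(M).as_euler('zyx')))
for h in (0,.02,.035):
  for s in(-.018,.018):
    X=p-M[:,2]*h+M[:,1]*s
    print(h,s,'scene',(proj(a,X)-[420,120])*2.5,'side',(proj(b,X)-[150,110])*[400/140,300/110]+[400,0],'wrist',proj(w,X)*.625+[400,300])
box('w7',.08)
E
```

```text
[-175.3119208     0.51422202 -179.30925492]
0 -0.018 scene [170.34740331 302.87128383] side [606.18395678 187.55615667] wrist [581.01229678 481.93845305]
0 0.018 scene [210.76303238 316.99758241] side [599.53808081 171.02399465] wrist [622.39099055 481.94173032]
0.02 -0.018 scene [176.95889465 289.84986202] side [603.82179596 170.74420783] wrist [578.64231877 492.92519834]
0.02 0.018 scene [218.06562404 304.09152058] side [597.17249604 154.40266852] wrist [624.82380262 492.92681507]
0.035 -0.018 scene [182.05396732 279.81338095] side [602.02787985 157.94748773] wrist [576.47596063 502.98603617]
0.035 0.018 scene [223.69451389 294.14171541] side [595.37658756 141.75546797] wrist [627.04756238 502.98568538]
[  221   148   151   274 31466]
world rect c [0.44752759 0.36512327] size [0.06352059 0.1432156 ] ang 84.94374084472656
```

```bash
python3 - <<'E'
from h import *
# at w6 pose: TCP ~ (.4585,.3653,.2202) phi 84.4
c=load('w6'); p=np.array([.4585,.3653,.2202]); f=np.radians(84.4)
Y=np.array([np.cos(f),np.sin(f),0]);Xt=np.array([-Y[1],Y[0],0])
for h in (0,.01,.02,.03):
  for xs in(-.011,.011): print(h,xs,[proj(c,p+[0,0,h]+s*Y+xs*Xt).round(0) for s in(-.0425,.0425)])
E
```

```text
0 -0.011 [array([246., 309.]), array([400., 309.])]
0 0.011 [array([243., 272.]), array([403., 272.])]
0.01 -0.011 [array([242., 318.]), array([404., 318.])]
0.01 0.011 [array([239., 280.]), array([407., 279.])]
0.02 -0.011 [array([238., 328.]), array([408., 328.])]
0.02 0.011 [array([234., 288.]), array([412., 288.])]
0.03 -0.011 [array([233., 339.]), array([413., 339.])]
0.03 0.011 [array([229., 297.]), array([418., 297.])]
```

The images put the fingertips about 20 to 25 mm behind the reported TCP, resting on the lid instead of beside it. I'll unload, open, rise, re-measure and grasp deeper.

Emit:
move_arm(motion=[[[0,0,-0.005],[0,0,0],-0.14],[[0,0,-0.005],[0,0,0],0],[[0,0,-0.005],[0,0,0],0.2],[[0,0,-0.01],[0,0,0],0.6],[[0,0,-0.01],[0,0,0],1],[[0,0,-0.03],[0,0,0],1],[[0,0,-0.04],[0,0,0],1],[[0,0,-0.05],[0,0,0],1],[[0,0,-0.04],[0,0,0],1],[[0,0,0],[0,0,0],1],[[0,0,0],[0,0,0],1],[[0,0,0],[0,0,0],1]], newtons=25)

```text
clock: 23.0
position: [0.4482, 0.369, 0.1953]
ee_rot: [0.042, 0.999, -0.001, -0.001]
ft_force: [0.7, 0.1, -0.4]
grip_width: 0.997
grasp_force: 0.0
```

```bash
python3 - <<'E'
from box import *
c=snap('wrist','w8'); box('w8',.08)
# fingertip search: dark inner edges along rows
hsv=cv2.cvtColor(c['pixels'],cv2.COLOR_RGB2HSV)
E
python3 pl.py .45 .368 .2 84.9 1
```

```text
[  285   149    76   163 11595]
world rect c [0.44954839 0.36864478] size [0.06245754 0.14646593] ang 85.16646575927734
1 x [-0.0025, -0.0011, -0.0066] [-0.0022, -0.0018, 0.0056] mm/row 5.4 deg/row 0.3
at [0.4482 0.369  0.195 ] phi 85.2 j [-0.98  0.24  0.25  1.61 -0.06  1.3   0.77]
```

The box is unmoved, at (0.4495, 0.3686). I'll descend deeper with care.

Emit:
move_arm(motion=[[[-0.0012,0,0.03],[0,0,0],1],[[0,0,0.05],[0,0,0],1],[[0,0,0.05],[0,0,0],1],[[0,0,0.04],[0,0,0],1],[[0,0,0.025],[0,0,0],1],[[0,0,0.012],[0,0,0],1],[[0,0,0.006],[0,0,0],1],[[0,0,0.003],[0,0,0],1],[[0,0,0],[0,0,0],1],[[0,0,0],[0,0,0],1]])

```text
clock: 24.05
position: [0.4501, 0.3699, 0.0353]
ee_rot: [0.042, 0.999, 0.001, 0.0]
ft_force: [0.8, 0.3, -0.3]
grip_width: 0.997
grasp_force: 0.0
```

Emit:
move_arm(motion=[[[0,0,0.003],[0,0,0],1],[[0,0,0.003],[0,0,0],1],[[0,0,0.003],[0,0,0],1],[[0,0,0],[0,0,0],1],[[0,0,0],[0,0,0],1]])

```text
clock: 24.55
position: [0.4496, 0.3694, 0.0275]
ee_rot: [0.042, 0.999, -0.0, -0.0]
ft_force: [0.6, -0.6, -0.2]
grip_width: 1.001
grasp_force: 0.0
```

Emit:
move_arm(motion=[[[0,0,0],[0,0,0],0.6],[[0,0,0],[0,0,0],0.5],[[0,0,0],[0,0,0],0.4],[[0,0,0],[0,0,0],0.3],[[0,0,0],[0,0,0],0.3],[[0,0,0],[0,0,0],0.3]], newtons=30)

```text
clock: 25.15
position: [0.4497, 0.3693, 0.0279]
ee_rot: [0.042, 0.999, -0.0, 0.0]
ft_force: [-1.3, -2.5, 5.7]
grip_width: 0.744
grasp_force: 34.5
```

The opening of 63 mm means it's holding the lid rim. I'll lift it.

Emit:
move_arm(motion=[[[0,0,-0.006],[0,0,0],-1],[[0,0,-0.015],[0,0,0],-1],[[0,0,-0.025],[0,0,0],-1],[[0,0,-0.025],[0,0,0],-1],[[0,0,-0.02],[0,0,0],-1],[[0,0,-0.01],[0,0,0],-1],[[0,0,0],[0,0,0],-1],[[0,0,0],[0,0,0],-1]])

```text
clock: 25.95
position: [0.4493, 0.3693, 0.1028]
ee_rot: [0.042, 0.999, -0.0, -0.0]
ft_force: [-0.7, -0.2, -3.3]
grip_width: 0.743
grasp_force: 34.3
```

```bash
python3 pl.py .45 .24 .104 85.2 5;
```

```text
5 x [-0.0031, -0.0343, -0.0003] [-0.0001, -0.0002, -0.0002] mm/row 25.9 deg/row 0.0
at [0.4493 0.3693 0.1028] phi 85.2 j [-0.97  0.32  0.24  1.72 -0.08  1.11  0.79]
```

Emit:
move_arm(motion=[[[-0.0016,-0.0172,0],[0,0,0],-1],[[-0.0031,-0.0343,0],[0,0,0],-1],[[-0.0031,-0.0343,0],[0,0,0],-1],[[-0.0031,-0.0343,0],[0,0,0],-1],[[-0.0031,-0.0343,0],[0,0,0],-1],[[-0.0016,-0.0172,0],[0,0,0],-1],[[0,0,0],[0,0,0],-1],[[0,0,0],[0,0,0],-1]])

```text
clock: 26.75
position: [0.4503, 0.2408, 0.1033]
ee_rot: [0.042, 0.999, 0.0, -0.0]
ft_force: [-0.8, 0.4, -3.5]
grip_width: 0.738
grasp_force: 34.4
```

```bash
python3 pl.py .462 .095 .1 10.2 11
```

```text
11 x [-0.0131, -0.0138, 0.0004] [0.0, -0.0001, 0.1514] mm/row 14.3 deg/row 6.8
at [0.4503 0.2408 0.1033] phi 85.2 j [-0.86  0.17  0.3   1.9  -0.06  1.08  0.96]
```

Emit:
move_arm(motion=[[[-0.0066,-0.0069,0],[0,0,0.0757],-1],[[-0.0131,-0.0138,0],[0,0,0.1514],-1],[[-0.0131,-0.0138,0],[0,0,0.1514],-1],[[-0.0131,-0.0138,0],[0,0,0.1514],-1],[[-0.0131,-0.0138,0],[0,0,0.1514],-1],[[-0.0131,-0.0138,0],[0,0,0.1514],-1],[[-0.0131,-0.0138,0],[0,0,0.1514],-1],[[-0.0131,-0.0138,0],[0,0,0.1514],-1],[[-0.0131,-0.0138,0],[0,0,0.1514],-1],[[-0.0131,-0.0138,0],[0,0,0.1514],-1],[[-0.0131,-0.0138,0],[0,0,0.1514],-1],[[-0.0066,-0.0069,0],[0,0,0.0757],-1]])

```text
clock: 27.95
position: [0.4617, 0.0947, 0.1033]
ee_rot: [0.643, 0.766, -0.0, 0.0]
ft_force: [0.4, -1.0, -3.5]
grip_width: 0.744
grasp_force: 34.4
```

Emit:
move_arm(motion=[[[0,0,0.02],[0,0,0],-1],[[0,0,0.03],[0,0,0],-1],[[0,0,0.02],[0,0,0],-1],[[0,0,0.01],[0,0,0],-1],[[0,0,0],[0,0,0],-1],[[0,0,0],[0,0,0],-1]])

```text
clock: 28.55
position: [0.4623, 0.0951, 0.0438]
ee_rot: [0.641, 0.767, 0.0, 0.0]
ft_force: [-0.4, 0.1, -2.0]
grip_width: 0.745
grasp_force: 34.3
```

```bash
python3 pl.py .462 .095 .0140 10.2 1; python3 - <<'E'
from h import *
from box import box
snap('scene','s9'); c=load('s9'); o=manip.get_obs(); z=o['position'][2]
box('s9',z+.052)
E
```

```text
1 x [-0.0, -0.0004, 0.0398] [0.0007, -0.0, 0.0011] mm/row 29.8 deg/row 0.1
at [0.4623 0.0951 0.0438] phi 10.3 j [-0.78  0.17  0.52  2.06 -0.11  0.93 -0.02]
[340 189  29  30 604]
world rect c [0.48235151 0.05306641] size [0.07809484 0.06259427] ang 9.336206436157227
```

Emit:
move_arm(motion=[[[0,0,0.012],[0,0,0],-1],[[0,0,0.012],[0,0,0],-1],[[0,0,0.007],[0,0,0],-1],[[0,0,0.003],[0,0,0],-1],[[0,0,0.0015],[0,0,0],-1],[[0,0,0.0015],[0,0,0],-1],[[0,0,0],[0,0,0],-1],[[0,0,0],[0,0,0],-1]])

```text
clock: 29.4
position: [0.462, 0.0946, 0.0158]
ee_rot: [0.641, 0.767, 0.0, 0.0]
ft_force: [-0.5, 0.5, -3.8]
grip_width: 0.742
grasp_force: 34.4
```

Emit:
move_arm(motion=[[[0,0,0.0013],[0,0,0],-1],[[0,0,0.0013],[0,0,0],-1],[[0,0,0],[0,0,0],-1]])

```text
clock: 29.7
position: [0.462, 0.0947, 0.0138]
ee_rot: [0.641, 0.767, 0.0, -0.0]
ft_force: [-1.7, -1.0, 1.0]
grip_width: 0.744
grasp_force: 34.9
```

Emit:
move_arm(motion=[[[0,0,0.0003],[0,0,0],-1],[[0,0,0],[0,0,0],0.55],[[0,0,0],[0,0,0],0.7],[[0,0,0],[0,0,0],1],[[0,0,0],[0,0,0],1],[[0,0,0],[0,0,0],1],[[0,0,0],[0,0,0],1],[[0,0,-0.01],[0,0,0],1],[[0,0,-0.04],[0,0,0],1],[[0,0,-0.06],[0,0,0],1],[[0,0,-0.06],[0,0,0],1],[[0,0,-0.06],[0,0,0],1]])

```text
clock: 30.9
position: [0.4616, 0.0941, 0.1883]
ee_rot: [0.642, 0.767, 0.0, 0.0]
ft_force: [1.0, 1.5, 0.1]
grip_width: 1.003
grasp_force: 0.0
```

Emit:
move_arm(motion=[[[0,0,-0.02],[0,0,0],1],[[0,0,0],[0,0,0],1],[[0,0,0],[0,0,0],1]])

```text
clock: 31.2
position: [0.4617, 0.0945, 0.2008]
ee_rot: [0.641, 0.767, 0.0, -0.0]
ft_force: [0.6, -0.1, 0.2]
grip_width: 1.0
grasp_force: 0.0
```

```bash
python3 - <<'E'
from box import *
snap('wrist','w10'); box('w10',.066)
c=load('w10'); hsv=cv2.cvtColor(c['pixels'],cv2.COLOR_RGB2HSV)
m=((c['pixels'].max(2)<75)).astype(np.uint8); m[300:]=0
E
python3 pl.py .456 -.357 .2 -38 12; 
```

```text
[  287   146    73   155 10506]
world rect c [0.4620707  0.09506965] size [0.06373962 0.14691572] ang 10.227319717407227
12 x [-0.0507, 0.01, 0.0] [-0.0001, 0.0001, 0.0893] mm/row 38.7 deg/row 4.0
at [0.4613 0.0944 0.2001] phi 10.2 j [-0.83 -0.03  0.53  1.89  0.02  1.28 -0.13]
```

The box lies centred on the board: (0.462, 0.095) at 10.2°. Now back to the shaker.

Emit:
move_arm(motion=[[[-0.0254,0.005,0],[0,0,0.0447],1],[[-0.0507,0.01,0],[0,0,0.0893],1],[[-0.0507,0.01,0],[0,0,0.0893],1],[[-0.0507,0.01,0],[0,0,0.0893],1],[[-0.0507,0.01,0],[0,0,0.0893],1],[[-0.0507,0.01,0],[0,0,0.0893],1],[[-0.0507,0.01,0],[0,0,0.0893],1],[[-0.0507,0.01,0],[0,0,0.0893],1],[[-0.0507,0.01,0],[0,0,0.0893],1],[[-0.0507,0.01,0],[0,0,0.0893],1],[[-0.0507,0.01,0],[0,0,0.0893],1],[[-0.0507,0.01,0],[0,0,0.0893],1]])

```text
clock: 32.45
position: [0.4621, -0.3417, 0.1999]
ee_rot: [0.892, 0.452, -0.001, -0.0]
ft_force: [1.2, -0.4, -0.8]
grip_width: 1.001
grasp_force: 0.0
```

Emit:
move_arm(motion=[[[-0.0254,0.005,0],[0,0,0.0447],1],[[0,0,0],[0,0,0],1],[[0,0,0],[0,0,0],1],[[0,0,0],[0,0,0],1]])

```text
clock: 32.85
position: [0.4558, -0.3561, 0.2003]
ee_rot: [0.898, 0.439, -0.0, -0.0]
ft_force: [-0.1, 0.2, -0.8]
grip_width: 1.0
grasp_force: 0.0
```

```bash
python3 pl.py .4552 -.357 .05 -38 1; 
```

```text
1 x [-0.0015, 0.0003, 0.2005] [-0.0013, -0.0001, 0.0018] mm/row 150.3 deg/row 0.1
at [ 0.4558 -0.3561  0.2003] phi -37.9 j [-0.19  0.33  0.96  1.64 -0.27  1.32  0.15]
```

Emit:
move_arm(motion=[[[-0.0015,0,0.03],[0,0,0],1],[[0,0,0.05],[0,0,0],1],[[0,0,0.05],[0,0,0],1],[[0,0,0.036],[0,0,0],1],[[0,0,0.024],[0,0,0],1],[[0,0,0.01],[0,0,0],1],[[0,0,0],[0,0,0],1],[[0,0,0],[0,0,0],1],[[0,0,0],[0,0,0],0.5],[[0,0,0],[0,0,0],0.3],[[0,0,0],[0,0,0],-1],[[0,0,0],[0,0,0],-1]], newtons=40)

```text
clock: 34.05
position: [0.4552, -0.3582, 0.0522]
ee_rot: [0.899, 0.438, 0.001, 0.0]
ft_force: [-2.4, 2.8, 9.1]
grip_width: 0.698
grasp_force: 41.6
```

Emit:
move_arm(motion=[[[0,0,0],[0,0,0],-1],[[0,0,0],[0,0,0],-1],[[0,0,0],[0,0,0],-1]])

```text
clock: 34.35
position: [0.4552, -0.3582, 0.0522]
ee_rot: [0.899, 0.438, 0.001, 0.0]
ft_force: [-2.4, 2.7, 8.5]
grip_width: 0.697
grasp_force: 41.6
```

Emit:
move_arm(motion=[[[0,0,-0.01],[0,0,0],-1],[[0,0,-0.025],[0,0,0],-1],[[0,0,-0.035],[0,0,0],-1],[[0,0,-0.035],[0,0,0],-1],[[0,0,-0.035],[0,0,0],-1],[[0,0,-0.018],[0,0,0],-1],[[0,0,-0.008],[0,0,0],-1],[[0,0,0],[0,0,0],-1]])

```text
clock: 35.15
position: [0.4548, -0.3578, 0.1754]
ee_rot: [0.899, 0.438, 0.0, 0.0]
ft_force: [-0.1, 0.4, -3.0]
grip_width: 0.697
grasp_force: 44.2
```

```bash
python3 pl.py .46 -.02 .177 -38 11; 
```

```text
11 x [0.0327, -0.0247, -0.0002] [0.0, -0.0, 0.0] mm/row 30.7 deg/row 0.0
at [ 0.4548 -0.3578  0.1754] phi -38.0 j [-0.18  0.35  0.95  1.67 -0.3   1.27  0.17]
```

Emit:
move_arm(motion=[[[0.0164,-0.0124,0],[0,0,0],-1],[[0.0327,-0.0247,0],[0,0,0],-1],[[0.0327,-0.0247,0],[0,0,0],-1],[[0.0327,-0.0247,0],[0,0,0],-1],[[0.0327,-0.0247,0],[0,0,0],-1],[[0.0327,-0.0247,0],[0,0,0],-1],[[0.0327,-0.0247,0],[0,0,0],-1],[[0.0327,-0.0247,0],[0,0,0],-1],[[0.0327,-0.0247,0],[0,0,0],-1],[[0.0327,-0.0247,0],[0,0,0],-1],[[0.0327,-0.0247,0],[0,0,0],-1],[[0.0164,-0.0124,0],[0,0,0],-1]])

```text
clock: 36.35
position: [0.4594, -0.0169, 0.1741]
ee_rot: [0.898, 0.44, -0.001, -0.0]
ft_force: [0.4, -0.5, -2.2]
grip_width: 0.697
grasp_force: 44.3
```

```bash
python3 pl.py .462 .3655 .175 38 14; 
```

```text
14 x [0.0392, -0.0015, -0.0001] [-0.0002, -0.0, -0.1204] mm/row 29.4 deg/row 5.4
at [ 0.4594 -0.0169  0.1741] phi -37.8 j [-0.79 -0.05  0.72  1.95  0.04  1.23 -0.75]
```

Emit:
move_arm(motion=[[[0.0196,-0.0008,0],[0,0,-0.0602],-1],[[0.0392,-0.0015,0],[0,0,-0.1204],-1],[[0.0392,-0.0015,0],[0,0,-0.1204],-1],[[0.0392,-0.0015,0],[0,0,-0.1204],-1],[[0.0392,-0.0015,0],[0,0,-0.1204],-1],[[0.0392,-0.0015,0],[0,0,-0.1204],-1],[[0.0392,-0.0015,0],[0,0,-0.1204],-1],[[0.0392,-0.0015,0],[0,0,-0.1204],-1]])

```text
clock: 37.15
position: [0.527, 0.1866, 0.1737]
ee_rot: [0.689, 0.724, -0.001, -0.0]
ft_force: [0.0, -0.2, -2.5]
grip_width: 0.699
grasp_force: 44.3
```

Emit:
move_arm(motion=[[[0.0392,-0.0015,0],[0,0,-0.1204],-1],[[0.0392,-0.0015,0],[0,0,-0.1204],-1],[[0.0392,-0.0015,0],[0,0,-0.1204],-1],[[0.0392,-0.0015,0],[0,0,-0.1204],-1],[[0.0392,-0.0015,0],[0,0,-0.1204],-1],[[0.0392,-0.0015,0],[0,0,-0.1204],-1],[[0.0196,-0.0008,0],[0,0,-0.0602],-1],[[0,0,0],[0,0,0],-1],[[0,0,0],[0,0,0],-1],[[0,0,0],[0,0,0],-1]])

```text
clock: 38.15
position: [0.4648, 0.361, 0.1752]
ee_rot: [0.441, 0.897, -0.0, 0.0]
ft_force: [0.6, -0.3, -1.6]
grip_width: 0.697
grasp_force: 44.3
```

```bash
python3 pl.py .462 .3655 .0722 38 1; 
```

```text
1 x [0.0071, 0.0007, 0.1374] [-0.0003, 0.0009, -0.0084] mm/row 103.2 deg/row 0.4
at [0.4648 0.361  0.1752] phi 37.6 j [-1.06  0.28  0.39  1.63 -0.11  1.26  0.  ]
```

Emit:
move_arm(motion=[[[0.003,0.0007,0.015],[0,0,0],-1],[[0.003,0,0.03],[0,0,0],-1],[[0,0,0.03],[0,0,0],-1],[[0,0,0.025],[0,0,0],-1],[[0,0,0.016],[0,0,0],-1],[[0,0,0.01],[0,0,0],-1],[[0,0,0.005],[0,0,0],-1],[[0,0,0.002],[0,0,0],-1],[[0,0,0.0013],[0,0,0],-1],[[0,0,0],[0,0,0],-1],[[0,0,0],[0,0,0],-1]])

```text
clock: 39.25
position: [0.4616, 0.3669, 0.0752]
ee_rot: [0.44, 0.898, 0.0, 0.0]
ft_force: [-0.2, 0.2, -2.8]
grip_width: 0.694
grasp_force: 44.3
```

Emit:
move_arm(motion=[[[0,0,0.0013],[0,0,0],-1],[[0,0,0],[0,0,0],-1],[[0,0,0],[0,0,0],-1]])

```text
clock: 39.55
position: [0.4614, 0.3667, 0.0738]
ee_rot: [0.44, 0.898, 0.0, -0.0]
ft_force: [0.7, 0.0, -1.7]
grip_width: 0.698
grasp_force: 44.3
```

Emit:
move_arm(motion=[[[-0.0025,-0.0009,0],[0,0,0],-1],[[0,0,0.0013],[0,0,0],-1],[[0,0,0.0008],[0,0,0],-1],[[0,0,0],[0,0,0],-1],[[0,0,0],[0,0,0],-1]])

```text
clock: 40.05
position: [0.462, 0.3648, 0.0724]
ee_rot: [0.44, 0.898, 0.0, -0.0]
ft_force: [-1.4, -1.4, 1.7]
grip_width: 0.695
grasp_force: 44.7
```

Contact. I'll release and rise.

Emit:
move_arm(motion=[[[0,0,0.0003],[0,0,0],-1],[[0,0,0],[0,0,0],0.45],[[0,0,0],[0,0,0],0.6],[[0,0,0],[0,0,0],0.8],[[0,0,0],[0,0,0],1],[[0,0,0],[0,0,0],1],[[0,0,0],[0,0,0],1],[[0,0,-0.01],[0,0,0],1],[[0,0,-0.04],[0,0,0],1],[[0,0,-0.06],[0,0,0],1],[[0,0,-0.06],[0,0,0],1],[[0,0,-0.03],[0,0,0],1]])

```text
clock: 41.25
position: [0.4632, 0.3654, 0.2269]
ee_rot: [0.44, 0.898, 0.003, 0.001]
ft_force: [0.7, 0.9, -0.4]
grip_width: 0.999
grasp_force: 0.0
```

```bash
python3 pl.py .33 .25 .25 38 5
```

```text
5 x [-0.0025, -0.0469, -0.0063] [0.0014, -0.0002, -0.0008] mm/row 35.5 deg/row 0.1
at [0.4632 0.3654 0.2269] phi 37.8 j [-1.07  0.24  0.39  1.56 -0.09  1.35 -0.01]
```

Emit:
move_arm(motion=[[[0,-0.02,-0.02],[0,0,0],1],[[0,-0.04,-0.02],[0,0,0],1],[[0,-0.04,0],[0,0,0],1],[[0,-0.04,0],[0,0,0],1],[[0,-0.02,0],[0,0,0],1],[[0,0,0],[0,0,0],1],[[0,0,0],[0,0,0],1],[[0,0,0],[0,0,0],1]])

```text
clock: 42.05
position: [0.3678, 0.2916, 0.2521]
ee_rot: [0.44, 0.898, 0.0, 0.0]
ft_force: [0.1, 0.6, 0.5]
grip_width: 1.002
grasp_force: 0.0
```

```bash
python3 - <<'E'
from ov import *
a=snap('scene','s11');b=snap('side','d11');w=snap('wrist','w11')
T=[rect(.462,.095,10.2,.125,.2,.014),rect(.462,.095,10.2,.064,.15,.066),rect(.4618,.3655,85,.19,.214,.053),circ(.4618,.3655,.031,.028),circ(.4618,.3655,.029,.116),circ(.603,-.1228,.062,.024),circ(.603,-.1228,.028,.114),circ(.4364,-.1756,.022,.06)]
over('s11','t1',T,160,150,560,340,2); over('d11','t2',T,150,120,400,380,1.2); over('w11','t3',T,0,0,640,480,.625)
im=np.zeros((600,800,3),np.uint8)
A=cv2.imread('pics/t1.png')[:380]; im[:A.shape[0]]=A
for f,x in(('t2',0),('t3',400)):
    B=cv2.imread(f'pics/{f}.png'); B=B[:220] if f=='t3' else B[:220]; im[380:600,x:x+B.shape[1]]=B[:, :400]
cv2.imwrite('pics/x11.png',im); print(manip.get_obs()['position'])
E
```

```text
[0.36759855 0.29139606 0.25169827]
```

View pics/x11.png

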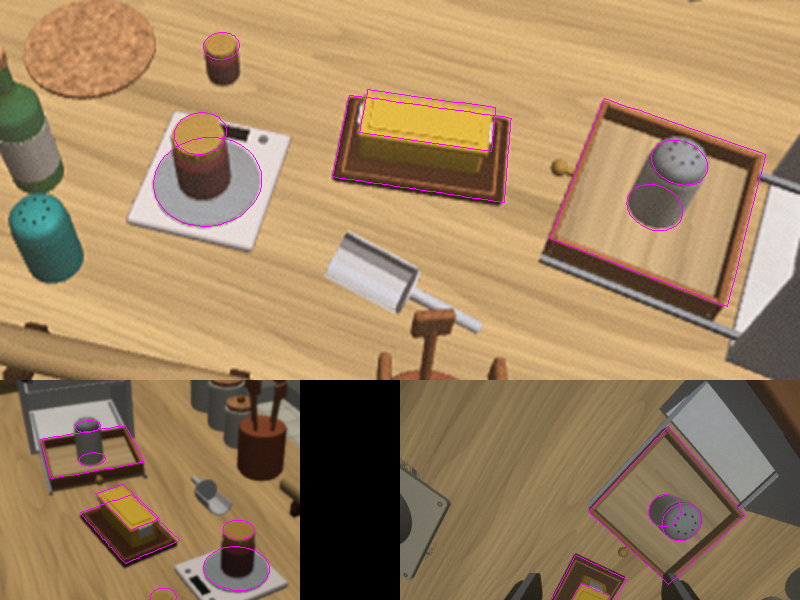

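The jar, box and shaker all sit upright on their targets: jar (200,135), box (425,125) and shaker (680,165) in the composite. The bystanders haven't moved.

```bash
python3 -c "
from workcell import order
print(order.hand_in())"
```

```text
the job is handed in; nothing more can be done
None
```

The job is handed in at about 42 s: the jam jar is on the scale, the sandwich box lies lengthwise on the board and the shaker is on the tray, all upright and, by the cameras, within a few millimetres of the middle; on the first try at the box the fingers closed on its lid and pressed down with about 38 N, just under the 40 N limit, before I opened and regrasped.

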